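# Heft the two mallets and hold out the heavier one over the carving

### The arm

A 6-joint arm with a two-finger parallel gripper is mounted at the origin on the work surface. World frame = base frame: x ahead of the robot, y to its left, z up, the work surface at z = 0. Lengths are in m, angles in rad, forces in N, time in s.
With the tool pointing down it reaches from about 0.25 to 0.8 m from the base axis. Payload 8.5 kg.
Tool frame: the origin (TCP) lies on the centre line of the jaws, within the pads' length; the fingertips stand 25 mm ahead of it and the grasp point (between the pads) lies 6 mm ahead of it; z points along the fingers, y is the line along which they close (so a half turn about z gives the same grasp; the last joint's range is limited). The gripper opens to 85 mm and grips with 20 to 120 N. Pads are 22 mm wide; open, the fingers measure 114 mm over their backs; the gripper's body (76 mm by 85 mm) begins 54 mm behind the grasp point. The pads swing forward as they close: fully open they stand 13 mm farther back than shut.
Start: joints at [1.32, 0.238, -0.013, 1.319, 0, 1.571], TCP at [0.13, 0.509, 0.256] pointing down, gripper open.
Joint ranges: [-2.66, 2.66], [-1.03, 1.9], [-1.14, 1.46], [-1.82, 2.27], [-1.45, 1.34], [-3.14, 3.14]. Speed limits (rad/s): [2.22, 2.22, 2.79, 3.14, 3.14, 3.14].

### API

Orientations are given as a unit quaternion [w, x, y, z].
In Python, from cell import env, imaging gives the robot as it stands.
- The arm moves only by the shell command python3 -m jog 'ROWS' [FORCE]. ROWS is a JSON object of lists of equal length, an entry for each row: "rotation": the turn, a rotation vector about the world's x, y, z in units of 5 degrees (1.0 is 5 degrees), a list of three; "translation": the shift along the world's x, y, z in units of 30 mm (1.0 is 30 mm), a list of three; "grip": the finger opening in mm, from 0 to 85.4. In form: {"rotation": [[ax, ay, az], ...], "translation": [[x, y, z], ...], "grip": [grip, ...]}. A call has 1 to 12 rows; each row is the pose to reach, as a shift and turn from the pose commanded when the call began; what a row does not reach only later rows make up. A row lasts 1/10 s, in which the tool goes at most 50 mm and 8.59 degrees, less where a joint would pass 70% of its speed; a pose out of reach is approached as far as the arm can. A call with a gripper value outside its range is refused whole. The fingers move at their own pace and stop on an object; FORCE is the grip in N (left out, the last holds). Time passes only in rows, so rows that repeat a pose let the fingers close. It gives the time, the measured TCP pose, the force, the opening and the grip force at its end, in the units of the state.
- env.sense(): the state, without advancing time (a new reading comes with each control period).
- imaging.capture(name): name is "scene" or "side" or "wrist"; returns the picture (400x640x3 uint8, red, green, blue); there is no depth.
- imaging.calibration(name): a dict with "vfov" (degrees; the focal length in pixels is half the picture's height over the tangent of half this angle, whatever the lens; pixels are square), "cx", "cy" (the principal point, pixels), "D" ([k1, k2, p1, p2, k3] as OpenCV has them; the pictures are not rectified), "rvec" (rotation vector, rad) and "tvec" (3), from world to camera coordinates, as OpenCV has them; the wrist camera has in their place "tool_from_camera" (4x4, takes a point from camera to tool coordinates, whose origin is the TCP and whose axes are the flange's). Camera axes: x right, y down, z forward; pixel columns grow to the right and rows downward; lengths in m; the calibration is good to about 2 mm. A picture is of the moment at which its call begins: read the wrist's pose just before it. calibration takes no time and is no camera call.
- env.finish_job(): hands the job in; it is judged then, once.
The state is a dict: "time": time; "joints": joint angles; "joint_velocities": joint speeds; "effort": joint torques, N m; "ee_pos": TCP position; "tool_rot": TCP orientation; "force": force on the tool from outside, world axes, zero at the start; "torque": the same for the moment, N m; "finger_gap": opening from 0.0 (shut) to 1.0 (fully open); "grip_force": force on a finger pad.
Only numpy, scipy, OpenCV 4.12 (cv2) and the standard library are available. Lean on these libraries where they do the work, as an engineer would, in place of code of your own. Each camera call takes 0.05 s, during which the arm holds its last target. There are 200 camera calls.

### The job

The two round mallets on the bench look alike, but one has a loaded core: lift each of them well clear of the bench in turn to feel which is heavier, and stand the lighter one back upright where it stood. Then hold the heavier one out for the carver, upright with its head down, over the rosette drawn in the middle of the clamped panel and about 8 cm clear of the wood; finish while still holding it there, still and in the gripper. Knock neither mallet over and leave the other tools on the bench where they are.

Things in the scene. Friction and masses are not known exactly. Their poses are not given: they have to be found in the camera images.
- mallet_1: Loose round wooden mallet standing on its head: head 90 mm tall, 68 mm wide below, 44 mm at its top; round handle above it, 24 to 26 mm thick from 105 to 180 mm up, top at 190 mm. Origin: centre of the head's flat lower end; z up the handle. Looks the same as the other one and may stand in either place; 0.15 to 0.55 kg, one has a shut-in metal core and is at least 0.12 kg heavier.
- mallet_2: Loose round wooden mallet standing on its head: head 90 mm tall, 68 mm wide below, 44 mm at its top; round handle above it, 24 to 26 mm thick from 105 to 180 mm up, top at 190 mm. Origin: centre of the head's flat lower end; z up the handle. Looks the same as the other one and may stand in either place; 0.15 to 0.55 kg, one has a shut-in metal core and is at least 0.12 kg heavier.
- panel: A pale wood panel, 160 x 220 mm (its x, y) and 45 mm thick, fixed flat on the bench, with a pencilled rosette 68 mm across in its middle. Origin: centre of its underside, on the bench; z up. An orange and black quick clamp, part of it, sits over its -y edge around x = -40 mm, y = -80 to -147 mm of its frame, up to 80 mm above the bench.
- rosette (a point): The centre of the drawn rosette, on the panel's upper face, 45 mm above the bench; z up.
- gouge: Bystander: a carving gouge lying down, wooden handle 120 x 26 x 26 mm with a steel blade along its +x, 250 mm long in all. Origin: under the middle of the handle, on the bench. Loose.
- oilstone: Bystander: a grey sharpening stone in a dark wooden tray, 60 x 150 mm (its x, y), 38 mm tall. Origin: centre of its underside. Loose.
Mind the look-alikes: they are no part of the job. Leave any yellow look-alike of the mallet_2 alone.

How it is judged:
On the way, in this order (a step that is already met when the one before it is completed fails the run):
1. the lighter mallet is lifted, in the gripper, at least 30 mm clear of the bench ((((height (world z) of mallet_1 above 0.03 m and contact force between the fingers and mallet_1 above 1 N) and contact force between mallet_2 and anything else above 2.9 N) or ((height (world z) of mallet_2 above 0.03 m and contact force between the fingers and mallet_2 above 1 N) and contact force between mallet_1 and anything else above 2.9 N))), for 0.2 s.
2. the lighter mallet stands upright again within 50 mm of where it stood, let go (((contact force between mallet_1 and anything else between 0.5 and 2.9 N and height (world z) of mallet_1 below 0.008 m and angle between mallet_1's own z axis and vertical below 0.1 rad and distance of mallet_1 from where it was at the start of the episode below 0.05 m and contact force between the fingers and mallet_1 below 0.1 N) or (contact force between mallet_2 and anything else between 0.5 and 2.9 N and height (world z) of mallet_2 below 0.008 m and angle between mallet_2's own z axis and vertical below 0.1 rad and distance of mallet_2 from where it was at the start of the episode below 0.05 m and contact force between the fingers and mallet_2 below 0.1 N))), for 0.2 s.
3. after that the heavier mallet is lifted, in the gripper, at least 30 mm clear of the bench ((((height (world z) of mallet_2 above 0.03 m and contact force between the fingers and mallet_2 above 1 N) and contact force between mallet_1 and anything else between 0.5 and 2.9 N) or ((height (world z) of mallet_1 above 0.03 m and contact force between the fingers and mallet_1 above 1 N) and contact force between mallet_2 and anything else between 0.5 and 2.9 N))), for 0.2 s.
At the end, for the whole second after the job is handed in: Heavier mallet held still by the fingers, head down, within 0.2 rad of upright, its lower end centred within 40 mm of the rosette and 40 to 130 mm above the panel; lighter one upright on the bench, let go, within 50 mm of where it stood (((horizontal distance between mallet_2 and rosette below 0.04 m and z of mallet_2 in the frame of rosette between 0.04 and 0.13 m and angle between mallet_2's own z axis and vertical below 0.2 rad and contact force between the fingers and mallet_2 above 1 N and contact force between mallet_2 and panel below 0.1 N and contact force between each of mallet_2, the fingers and mallet_1 below 0.1 N and linear speed of mallet_2 below 0.03 m/s and contact force between mallet_1 and anything else between 0.5 and 2.9 N and height (world z) of mallet_1 below 0.008 m and angle between mallet_1's own z axis and vertical below 0.1 rad and distance of mallet_1 from where it was at the start of the episode below 0.05 m) or (horizontal distance between mallet_1 and rosette below 0.04 m and z of mallet_1 in the frame of rosette between 0.04 and 0.13 m and angle between mallet_1's own z axis and vertical below 0.2 rad and contact force between the fingers and mallet_1 above 1 N and contact force between mallet_1 and panel below 0.1 N and contact force between each of mallet_1, the fingers and mallet_2 below 0.1 N and linear speed of mallet_1 below 0.03 m/s and contact force between mallet_2 and anything else between 0.5 and 2.9 N and height (world z) of mallet_2 below 0.008 m and angle between mallet_2's own z axis and vertical below 0.1 rad and distance of mallet_2 from where it was at the start of the episode below 0.05 m))); the arm keeps its last pose, push and grip.
It fails at once if a mallet is knocked over (tilted beyond 0.6 rad) (angle between any of mallet_1, mallet_2's own z axis and vertical above 0.6 rad).
It fails at once if the gouge or oilstone is shifted by more than 20 mm (distance of any of gouge, oilstone from where it was at the start of the episode above 0.02 m).
It also fails if it takes over 64 s, if anything falls off the work surface, if the arm or the gripper's body presses on something with over 40 N, if the wrist force passes 120 N, or if a joint passes its speed limit or range.

## Working session

There is one attempt and no reset: what is moved stays moved. The work goes in short steps, Python scripts to look and compute and a shell command to move; the robot and the scene stay as the last step left them, time stands still between calls to the robot, and variables do not carry over. Pictures are saved under pics/ and viewed, at most 10 in all, crops included, and the job is handed in when it is done.

```bash
mkdir -p pics
python3 - <<'E'
from cell import env, imaging
import cv2
for n in ("scene","side"):
    im=imaging.capture(n); cv2.imwrite(f"pics/{n}0.png",cv2.cvtColor(im,cv2.COLOR_RGB2BGR))
    print(imaging.calibration(n))
s=env.sense(); print(s)
E
```

```text
{'vfov': 48.435379478980764, 'cx': 318.3838678711114, 'cy': 199.46329002756244, 'D': array([-0.04410287,  0.        ,  0.        ,  0.        ,  0.        ]), 'rvec': array([ 1.63066587,  2.02699244, -0.77297331]), 'tvec': array([ 0.0775927 , -0.33733154,  1.54785739])}
{'vfov': 48.04576720815086, 'cx': 314.6971900669384, 'cy': 195.9343397743602, 'D': array([-0.02681419,  0.        ,  0.        ,  0.        ,  0.        ]), 'rvec': array([ 1.99130895, -0.88013248,  0.50862912]), 'tvec': array([-0.31642255,  0.27102726,  0.92356438])}
{'time': 0.1, 'joints': array([ 1.31999885e+00,  2.38738465e-01, -1.41219363e-02,  1.31923798e+00,
       -3.91897382e-06,  1.57079867e+00]), 'joint_velocities': array([-0.00039466, -0.0003854 ,  0.00114696,  0.00076715,  0.00032141,
       -0.00110431]), 'effort': array([-1.32233134e-03, -5.39722037e+01,  3.47000563e+01,  1.33986346e-02,
       -7.49526316e-05,  3.99465335e-06]), 'ee_pos': array([0.13021114, 0.50825249, 0.25575133]), 'tool_rot': array([-7.94795054e-05,  1.25071485e-01,  9.92147519e-01, -6.46161695e-04]), 'force': array([-0.16820304,  0.06494271,  0.68740267]), 'torque': array([-0.0233141 , -0.00130244,  0.01920312]), 'grip_force': 0.0, 'finger_gap': 1.0018141169674921}
```

View pics/scene0.png

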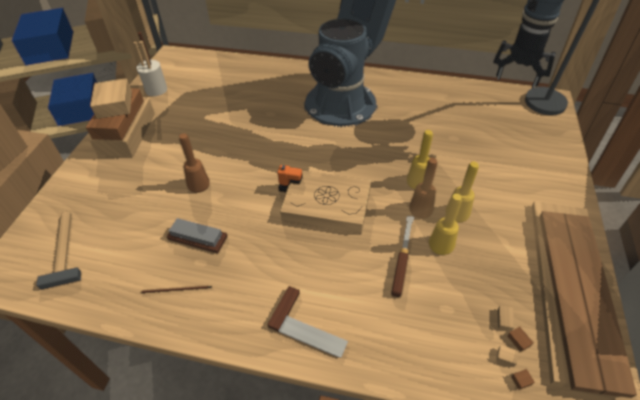

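View pics/side0.png

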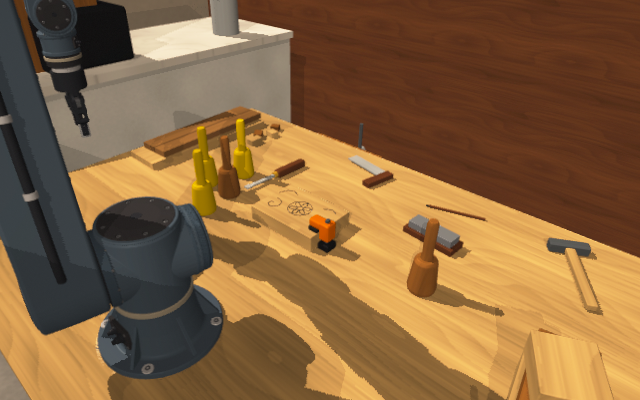

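Two brown mallets: one alone at scene (195,175), the other at (425,190) among three yellow look-alikes. The panel is between them. Next I enlarge these areas.

Run:
```python
import cv2, numpy as np
def c(n,x,y,w,h,s):
    im=cv2.imread(f"pics/{n}0.png")[y:y+h,x:x+w]
    o=cv2.resize(im,None,fx=s,fy=s,interpolation=cv2.INTER_CUBIC)
    for k in range(0,w,20):
        cv2.line(o,(k*s,0),(k*s,5),(0,0,0),1); cv2.putText(o,str(x+k),(k*s,14),0,.32,(0,0,0),1)
    for k in range(0,h,20):
        cv2.line(o,(0,k*s),(5,k*s),(0,0,0),1); cv2.putText(o,str(y+k),(6,k*s+4),0,.32,(0,0,0),1)
    return o
a=np.hstack([c("scene",395,120,100,150,4),c("scene",170,125,50,75,8)]);cv2.imwrite("pics/a.png",a)
b=np.hstack([c("side",180,110,100,115,4),c("side",395,205,60,100,4),c("side",240,190,40,40,1)[:0].reshape(0,0,3) if 0 else c("side",395,205,0+1,100,4)]) if 0 else np.hstack([c("side",180,110,100,115,4),c("side",395,205,60,115,4)]);cv2.imwrite("pics/b.png",b)
```

```text
(no output)
```

View pics/a.png

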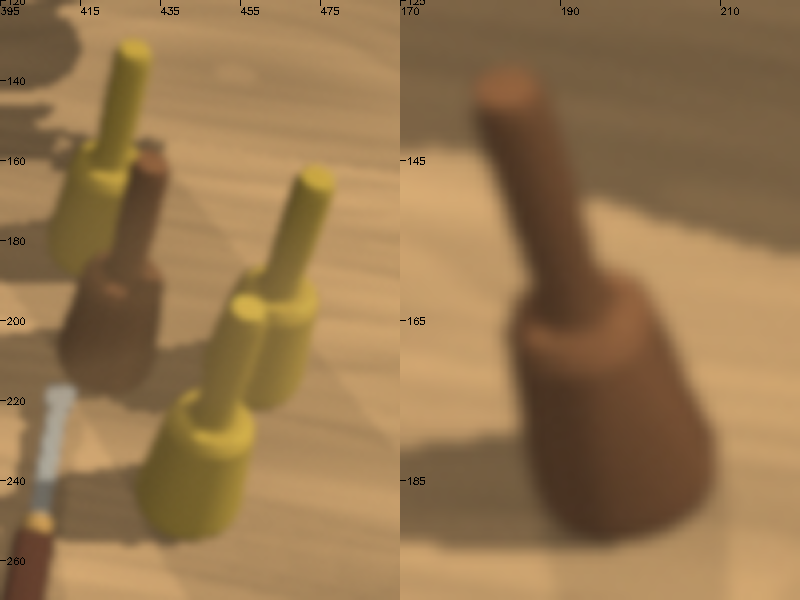

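View pics/b.png

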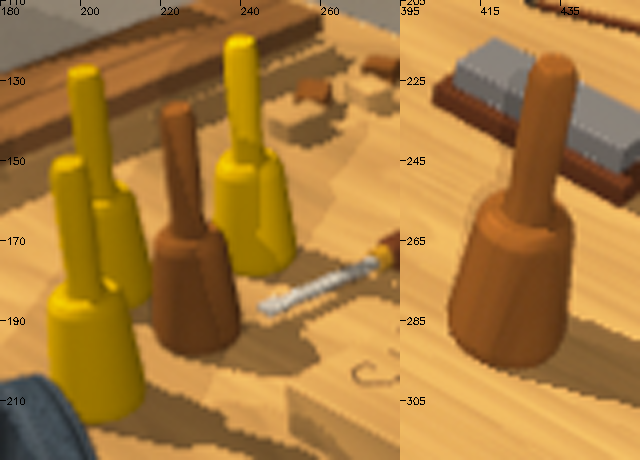

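```bash
cat > geo.py <<'E'
import cv2, numpy as np
from cell import env, imaging
from scipy.spatial.transform import Rotation as R
def K(c):
    f=200/np.tan(np.radians(c["vfov"])/2); return np.array([[f,0,c["cx"]],[0,f,c["cy"]],[0,0,1]])
def at_z(n,uv,z,pose=None):
    c=imaging.calibration(n)
    d=np.append(cv2.undistortPoints(np.float64([[uv]]),K(c),np.array(c["D"]))[0,0],1)
    if pose is None:
        M=cv2.Rodrigues(np.array(c["rvec"]))[0]; o=-M.T@c["tvec"]; d=M.T@d
    else:
        p,q=pose; T=np.array(c["tool_from_camera"]); W=R.from_quat(np.r_[q[1:],q[0]])
        o=p+W.apply(T[:3,3]); d=W.apply(T[:3,:3]@d)
    return o+d*(z-o[2])/d[2]
E
python3 - <<'E'
from geo import *
for nm,a,b,z in [("brownA",(432.5,160),(224.7,136.5),.19),("alone",(183.5,136.2),(434.5,219.5),.19),("yA",(428,132),(197.2,150),.19),("yB",(474,164.5),(201.2,127.5),.19),("yC",(457,196.5),(240,120),.19),("ros",(327,195),(299.5,208),.045)]:
    print(nm,at_z("scene",a,z).round(3),at_z("side",b,z).round(3))
E
```

```text
brownA [0.43  0.307 0.19 ] [0.43  0.304 0.19 ]
alone [ 0.471 -0.331  0.19 ] [ 0.473 -0.334  0.19 ]
yA [0.327 0.29  0.19 ] [0.326 0.29  0.19 ]
yB [0.425 0.406 0.19 ] [0.422 0.404 0.19 ]
yC [0.539 0.368 0.19 ] [0.537 0.365 0.19 ]
ros [0.469 0.051 0.045] [0.468 0.05  0.045]
```

```bash
python3 -m jog '{"rotation":[[0,0,0],[0,0,0],[0,0,0],[0,0,0],[0,0,0],[0,0,0],[0,0,0],[0,0,0],[0,0,0],[0,0,0],[0,0,0],[0,0,0]],"translation":[[0.5,-0.3,0],[1.5,-1,0],[2.8,-1.9,0],[4,-2.7,0],[5.2,-3.5,0],[6.4,-4.3,0],[7.6,-5.1,0],[8.6,-5.8,0],[9.4,-6.4,0],[9.8,-6.7,0],[10,-6.75,0],[10,-6.75,0]],"grip":[60,60,60,60,60,60,60,60,60,60,60,60]}' 40
python3 - <<'E'
from geo import *
s=env.sense(); print(s['ee_pos'],s['tool_rot'],s['force'])
im=imaging.capture("wrist"); cv2.imwrite("pics/w1.png",im[...,::-1])
E
```

```text
time: 1.3
ee_pos: [0.4304, 0.3062, 0.256]
tool_rot: [-0.0, 0.125, 0.992, -0.0]
force: [-0.4, 1.5, 0.8]
finger_gap: 0.697
grip_force: 0.0
[0.43038956 0.30622273 0.25601935] [-2.35430748e-04  1.25377561e-01  9.92109069e-01 -7.90840716e-05] [-0.37260476  1.46207849  0.77750065]
```

View pics/w1.png

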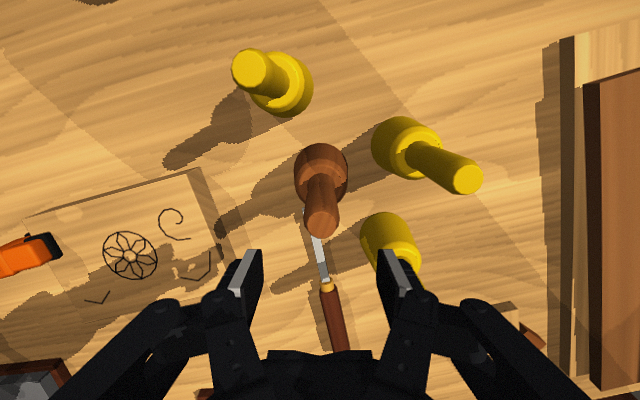

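The brown mallet's top is at (323,222), centred between the fingers at columns ~250 and ~390; the yellow handles are well outside. I check the position, then descend.

```bash
python3 - <<'E'
from geo import *
s=env.sense(); print(at_z("wrist",(323,221),.19,(s['ee_pos'],s['tool_rot'])))
E
python3 -m jog '{"rotation":[[0,0,0],[0,0,0],[0,0,0],[0,0,0],[0,0,0],[0,0,0],[0,0,0],[0,0,0],[0,0,0],[0,0,0],[0,0,0],[0,0,0]],"translation":[[0,0,-0.3],[0,0,-0.8],[0,0,-1.4],[0,0,-2],[0,0,-2.6],[0,0,-3],[0,0,-3.2],[0,0,-3.2],[0,0,-3.2],[0,0,-3.2],[0,0,-3.2],[0,0,-3.2]],"grip":[60,60,60,60,60,60,60,60,40,30,20,20]}' 60
```

```text
[0.42613801 0.31169163 0.19      ]
time: 2.55
ee_pos: [0.4308, 0.3066, 0.1612]
tool_rot: [0.001, 0.125, 0.992, 0.001]
force: [-0.7, 1.3, 5.3]
finger_gap: 0.287
grip_force: 59.5
```

```bash
python3 -m jog '{"rotation":[[0,0,0],[0,0,0],[0,0,0],[0,0,0],[0,0,0],[0,0,0],[0,0,0],[0,0,0],[0,0,0],[0,0,0],[0,0,0],[0,0,0]],"translation":[[0,0,0.2],[0,0,0.5],[0,0,0.9],[0,0,1.4],[0,0,1.8],[0,0,2.1],[0,0,2.3],[0,0,2.4],[0,0,2.4],[0,0,2.4],[0,0,2.4],[0,0,2.4]],"grip":[20,20,20,20,20,20,20,20,20,20,20,20]}' 60
python3 -m jog '{"rotation":[[0,0,0],[0,0,0],[0,0,0]],"translation":[[0,0,0],[0,0,0],[0,0,0]],"grip":[20,20,20]}'
python3 - <<'E'
from geo import *
for i in range(4):
    s=env.sense(); print(s['force'],s['torque'],s['effort'][1:3]); imaging.capture("side")
E
```

```text
time: 3.75
ee_pos: [0.4301, 0.3059, 0.2319]
tool_rot: [-0.0, 0.125, 0.992, -0.0]
force: [0.5, -0.1, -3.4]
finger_gap: 0.289
grip_force: 59.3
time: 4.05
ee_pos: [0.4302, 0.306, 0.2322]
tool_rot: [-0.0, 0.125, 0.992, -0.0]
force: [-0.3, -0.4, -4.0]
finger_gap: 0.289
grip_force: 59.3
[-0.29909748 -0.42812556 -4.01899812] [ 0.01157905 -0.07608201  0.03106143] [-56.65202379  35.7723105 ]
[ 0.69699326 -0.10064254 -4.03856038] [ 0.01880141 -0.00451651 -0.00307614] [-56.65675521  35.77886581]
[ 0.51855582  0.692571   -4.18799133] [ 0.01649979 -0.00210432 -0.01324295] [-56.66258454  35.78416944]
[ 1.20554909  1.00400187 -5.00370643] [-0.00547837 -0.01875696  0.01108669] [-56.66842818  35.78837872]
```

About 4.9 N with the bias removed, above the 2.9 N limit for the lighter, so this is very likely the heavy one. I put it back and go to the other.

```bash
python3 -m jog '{"rotation":[[0,0,0],[0,0,0],[0,0,0],[0,0,0],[0,0,0],[0,0,0],[0,0,0],[0,0,0],[0,0,0],[0,0,0],[0,0,0],[0,0,0]],"translation":[[0,0,-0.3],[0,0,-0.8],[0,0,-1.3],[0,0,-1.7],[0,0,-2],[0,0,-2.2],[0,0,-2.3],[0,0,-2.38],[0,0,-2.4],[0,0,-2.4],[0,0,-2.4],[0,0,-2.4]],"grip":[20,20,20,20,20,20,20,20,20,20,20,20]}'
python3 -m jog '{"rotation":[[0,0,0],[0,0,0],[0,0,0],[0,0,0],[0,0,0],[0,0,0],[0,0,0],[0,0,0],[0,0,0],[0,0,0],[0,0,0],[0,0,0]],"translation":[[0,0,0],[0,0,0],[0,0,0],[0,0,0],[0,0,0],[0,0,0.3],[0,0,0.8],[0,0,1.4],[0,0,2],[0,0,2.6],[0,0,3.2],[0,0,3.5]],"grip":[30,40,50,60,60,60,60,60,60,60,60,60]}' 30
python3 - <<'E'
from geo import *
im=imaging.capture("scene"); im2=imaging.capture("side")
a=cv2.resize(im[100:230,380:500],None,fx=3,fy=3,interpolation=2);b=cv2.resize(im2[110:240,160:280],None,fx=3,fy=3,interpolation=2)
cv2.imwrite("pics/c1.png",np.hstack([a,b])[...,::-1])
E
```

```text
time: 5.45
ee_pos: [0.4306, 0.3064, 0.1611]
tool_rot: [0.001, 0.125, 0.992, 0.001]
force: [-3.2, -0.2, 7.0]
finger_gap: 0.285
grip_force: 60.2
time: 6.65
ee_pos: [0.4307, 0.3063, 0.2674]
tool_rot: [0.001, 0.125, 0.992, 0.001]
force: [-0.0, 0.2, -0.3]
finger_gap: 0.704
grip_force: 0.0
```

View pics/c1.png

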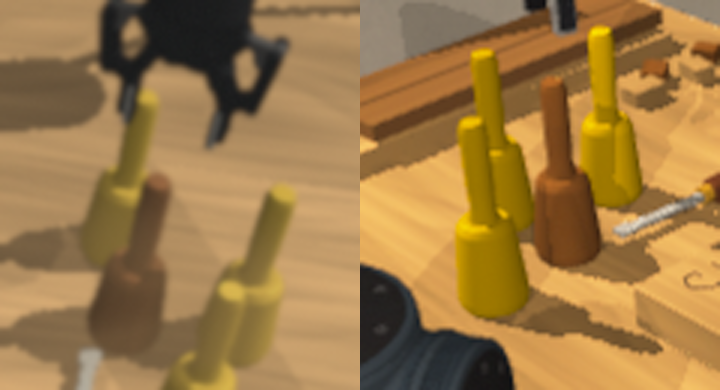

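It stands upright; now across to the lone mallet.

```bash
python3 -m jog '{"rotation":[[0,0,0],[0,0,0],[0,0,0],[0,0,0],[0,0,0],[0,0,0],[0,0,0],[0,0,0],[0,0,0],[0,0,0],[0,0,0],[0,0,0]],"translation":[[0,-0.3,0],[0.1,-0.9,0],[0.1,-1.8,0],[0.2,-2.8,0],[0.3,-3.8,0],[0.3,-4.8,0],[0.4,-5.8,0],[0.5,-6.8,0],[0.5,-7.8,0],[0.6,-8.8,0],[0.7,-9.8,0],[0.7,-10.8,0]],"grip":[60,60,60,60,60,60,60,60,60,60,60,60]}'
python3 -m jog '{"rotation":[[0,0,0],[0,0,0],[0,0,0],[0,0,0],[0,0,0],[0,0,0],[0,0,0],[0,0,0],[0,0,0],[0,0,0],[0,0,0],[0,0,0]],"translation":[[0.1,-1,0],[0.2,-2,0],[0.2,-3,0],[0.3,-4,0],[0.4,-5,0],[0.4,-6,0],[0.5,-7,0],[0.6,-8,0],[0.6,-9,0],[0.7,-9.9,0],[0.7,-10.4,0],[0.7,-10.5,0]],"grip":[60,60,60,60,60,60,60,60,60,60,60,60]}'
python3 -m jog '{"rotation":[[0,0,0],[0,0,0],[0,0,0]],"translation":[[0,0,0],[0,0,0],[0,0,0]],"grip":[60,60,60]}'
python3 - <<'E'
from geo import *
s=env.sense(); print(s['ee_pos'],s['tool_rot'],s['force'])
im=imaging.capture("wrist"); cv2.imwrite("pics/w2.png",im[...,::-1])
E
```

```text
time: 7.95
ee_pos: [0.4505, -0.0196, 0.2643]
tool_rot: [-0.001, 0.125, 0.992, -0.0]
force: [0.4, -0.1, 0.2]
finger_gap: 0.702
grip_force: 0.0
time: 9.15
ee_pos: [0.4715, -0.3341, 0.2641]
tool_rot: [-0.001, 0.126, 0.992, 0.0]
force: [-0.2, 0.1, -0.3]
finger_gap: 0.704
grip_force: 0.0
time: 9.45
ee_pos: [0.4723, -0.3319, 0.2655]
tool_rot: [0.0, 0.125, 0.992, -0.0]
force: [-0.1, 0.9, -0.0]
finger_gap: 0.705
grip_force: 0.0
[ 0.47231201 -0.3319231   0.26552551] [ 5.41143564e-05  1.24510570e-01  9.92218280e-01 -1.96187843e-05] [-0.092795    0.85584764 -0.00657876]
```

View pics/w2.png

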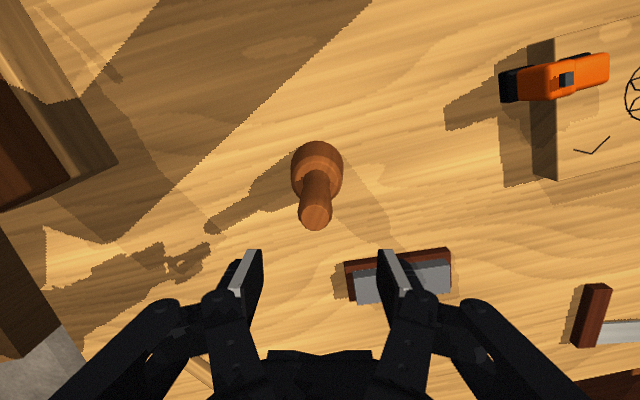

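The lone mallet's top is at (315,216), almost midway between the fingers; the oilstone is well below the finger tips. Descend, grip, lift.

```bash
python3 -m jog '{"rotation":[[0,0,0],[0,0,0],[0,0,0],[0,0,0],[0,0,0],[0,0,0],[0,0,0],[0,0,0],[0,0,0],[0,0,0],[0,0,0],[0,0,0]],"translation":[[0,-0.1,-0.3],[0,-0.1,-0.8],[0,-0.1,-1.4],[0,-0.1,-2],[0,-0.1,-2.6],[0,-0.1,-3.1],[0,-0.1,-3.4],[0,-0.1,-3.5],[0,-0.1,-3.5],[0,-0.1,-3.5],[0,-0.1,-3.5],[0,-0.1,-3.5]],"grip":[60,60,60,60,60,60,60,50,40,30,20,20]}' 60
python3 -m jog '{"rotation":[[0,0,0],[0,0,0],[0,0,0],[0,0,0],[0,0,0],[0,0,0],[0,0,0],[0,0,0],[0,0,0],[0,0,0],[0,0,0],[0,0,0]],"translation":[[0,0,0],[0,0,0.2],[0,0,0.6],[0,0,1.1],[0,0,1.6],[0,0,2],[0,0,2.2],[0,0,2.3],[0,0,2.3],[0,0,2.3],[0,0,2.3],[0,0,2.3]],"grip":[20,20,20,20,20,20,20,20,20,20,20,20]}'
python3 -m jog '{"rotation":[[0,0,0],[0,0,0],[0,0,0]],"translation":[[0,0,0],[0,0,0],[0,0,0]],"grip":[20,20,20]}'
python3 - <<'E'
from geo import *
for i in range(3):
    s=env.sense(); print(s['force'],s['effort'][1:3]); imaging.capture("side")
E
```

```text
time: 10.7
ee_pos: [0.4728, -0.3361, 0.1611]
tool_rot: [0.001, 0.125, 0.992, -0.0]
force: [0.8, 0.9, 4.3]
finger_gap: 0.289
grip_force: 59.3
time: 11.9
ee_pos: [0.4721, -0.3358, 0.2288]
tool_rot: [-0.0, 0.125, 0.992, 0.0]
force: [-0.5, 0.0, -2.5]
finger_gap: 0.286
grip_force: 58.9
time: 12.2
ee_pos: [0.4723, -0.336, 0.2292]
tool_rot: [-0.0, 0.125, 0.992, -0.0]
force: [-0.2, -0.2, -1.9]
finger_gap: 0.292
grip_force: 58.9
[-0.18314257 -0.22840844 -1.92419701] [-62.721591    35.15913963]
[ 0.44331407 -0.51553592 -1.86977789] [-62.72902966  35.16602039]
[-0.61386796  0.20906447 -1.31538255] [-62.73609638  35.17221808]
```

About 2 N against about 4.5 N, so this is the lighter one. I put it back, let go, rise and return to the heavy one.

```bash
python3 -m jog '{"rotation":[[0,0,0],[0,0,0],[0,0,0],[0,0,0],[0,0,0],[0,0,0],[0,0,0],[0,0,0],[0,0,0],[0,0,0],[0,0,0],[0,0,0]],"translation":[[0,0,-0.3],[0,0,-0.8],[0,0,-1.3],[0,0,-1.7],[0,0,-2],[0,0,-2.15],[0,0,-2.22],[0,0,-2.28],[0,0,-2.3],[0,0,-2.3],[0,0,-2.3],[0,0,-2.3]],"grip":[20,20,20,20,20,20,20,20,20,20,20,20]}'
python3 -m jog '{"rotation":[[0,0,0],[0,0,0],[0,0,0],[0,0,0],[0,0,0],[0,0,0],[0,0,0],[0,0,0],[0,0,0],[0,0,0],[0,0,0],[0,0,0]],"translation":[[0,0,0],[0,0,0],[0,0,0],[0,0,0],[0,0,0],[0,0,0.3],[0,0,0.8],[0,0,1.4],[0,0,2],[0,0,2.6],[0,0,3.2],[0,0,3.5]],"grip":[30,40,50,60,60,60,60,60,60,60,60,60]}' 30
python3 - <<'E'
from geo import *
im=imaging.capture("scene"); im2=imaging.capture("side")
a=cv2.resize(im[110:210,150:250],None,fx=4,fy=4,interpolation=2);b=cv2.resize(im2[200:300,380:480],None,fx=4,fy=4,interpolation=2)
cv2.imwrite("pics/c2.png",np.hstack([a,b])[...,::-1])
E
```

```text
time: 13.55
ee_pos: [0.4726, -0.3361, 0.1612]
tool_rot: [0.001, 0.125, 0.992, -0.0]
force: [-0.3, 1.3, 6.3]
finger_gap: 0.289
grip_force: 59.5
time: 14.75
ee_pos: [0.4727, -0.3363, 0.2675]
tool_rot: [0.001, 0.125, 0.992, -0.001]
force: [-0.5, 0.0, -0.1]
finger_gap: 0.706
grip_force: 0.0
```

View pics/c2.png

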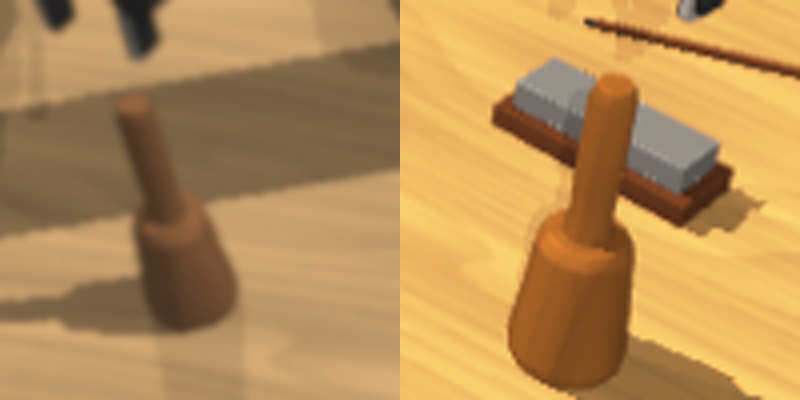

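The light mallet stands upright and let go in its old place. Back to the heavy one.

```bash
python3 -m jog '{"rotation":[[0,0,0],[0,0,0],[0,0,0],[0,0,0],[0,0,0],[0,0,0],[0,0,0],[0,0,0],[0,0,0],[0,0,0],[0,0,0],[0,0,0]],"translation":[[0,0.3,0],[-0.1,0.9,0],[-0.1,1.8,0],[-0.2,2.8,0],[-0.3,3.8,0],[-0.3,4.8,0],[-0.4,5.8,0],[-0.5,6.8,0],[-0.5,7.8,0],[-0.6,8.8,0],[-0.7,9.8,0],[-0.7,10.8,0]],"grip":[60,60,60,60,60,60,60,60,60,60,60,60]}'
python3 -m jog '{"rotation":[[0,0,0],[0,0,0],[0,0,0],[0,0,0],[0,0,0],[0,0,0],[0,0,0],[0,0,0],[0,0,0],[0,0,0],[0,0,0],[0,0,0]],"translation":[[-0.1,1,0],[-0.2,2,0],[-0.2,3,0],[-0.3,4,0],[-0.4,5,0],[-0.4,6,0],[-0.5,7,0],[-0.6,8,0],[-0.6,9,0],[-0.7,10,0],[-0.7,10.5,0],[-0.7,10.6,0]],"grip":[60,60,60,60,60,60,60,60,60,60,60,60]}'
python3 -m jog '{"rotation":[[0,0,0],[0,0,0],[0,0,0]],"translation":[[0,0,0],[0,0,0],[0,0,0]],"grip":[60,60,60]}'
python3 -m jog '{"rotation":[[0,0,0],[0,0,0],[0,0,0],[0,0,0],[0,0,0],[0,0,0],[0,0,0],[0,0,0],[0,0,0],[0,0,0],[0,0,0],[0,0,0]],"translation":[[0,0,-0.3],[0,0,-0.8],[0,0,-1.4],[0,0,-2],[0,0,-2.6],[0,0,-3.1],[0,0,-3.4],[0,0,-3.5],[0,0,-3.5],[0,0,-3.5],[0,0,-3.5],[0,0,-3.5]],"grip":[60,60,60,60,60,60,60,50,40,30,20,20]}' 60
```

```text
time: 16.05
ee_pos: [0.4499, -0.0104, 0.2643]
tool_rot: [-0.001, 0.125, 0.992, -0.0]
force: [0.2, -0.9, 0.6]
finger_gap: 0.7
grip_force: 0.0
time: 17.25
ee_pos: [0.4295, 0.3072, 0.2643]
tool_rot: [-0.001, 0.124, 0.992, -0.001]
force: [-0.2, -1.1, 0.3]
finger_gap: 0.7
grip_force: 0.0
time: 17.55
ee_pos: [0.4304, 0.305, 0.2654]
tool_rot: [0.0, 0.126, 0.992, -0.0]
force: [-0.4, -0.8, 0.1]
finger_gap: 0.706
grip_force: 0.0
time: 18.75
ee_pos: [0.4308, 0.3065, 0.1611]
tool_rot: [0.001, 0.125, 0.992, 0.001]
force: [-0.7, 1.8, 4.5]
finger_gap: 0.287
grip_force: 59.5
```

```bash
python3 -m jog '{"rotation":[[0,0,0],[0,0,0],[0,0,0],[0,0,0],[0,0,0],[0,0,0],[0,0,0],[0,0,0],[0,0,0],[0,0,0],[0,0,0],[0,0,0]],"translation":[[0,0,0],[0,0,0.2],[0,0,0.6],[0,0,1.1],[0,0,1.6],[0,0,2.1],[0,0,2.6],[0,0,3.1],[0,0,3.6],[0,0,4],[0,0,4.2],[0,0,4.2]],"grip":[20,20,20,20,20,20,20,20,20,20,20,20]}'
python3 -m jog '{"rotation":[[0,0,0],[0,0,0],[0,0,0],[0,0,0],[0,0,0],[0,0,0],[0,0,0],[0,0,0],[0,0,0],[0,0,0],[0,0,0],[0,0,0]],"translation":[[0,-0.2,0],[0.1,-0.7,0],[0.2,-1.5,0],[0.4,-2.4,0],[0.5,-3.3,0],[0.6,-4.2,0],[0.8,-5.1,0],[0.9,-6,0],[1.1,-6.9,0],[1.2,-7.7,0],[1.3,-8.3,0],[1.3,-8.5,0]],"grip":[20,20,20,20,20,20,20,20,20,20,20,20]}'
python3 -m jog '{"rotation":[[0,0,0],[0,0,0],[0,0,0],[0,0,0],[0,0,0],[0,0,0]],"translation":[[0,0,0],[0,0,0],[0,0,0],[0,0,0],[0,0,0],[0,0,0]],"grip":[20,20,20,20,20,20]}'
python3 - <<'E'
from geo import *
im=imaging.capture("scene"); im2=imaging.capture("side")
cv2.imwrite("pics/f.png",np.vstack([im[60:300,100:500],im2[100:340,140:540]])[...,::-1])
s=env.sense(); print(s['force'],s['joint_velocities'])
E
```

```text
time: 19.95
ee_pos: [0.4305, 0.3062, 0.2871]
tool_rot: [0.0, 0.125, 0.992, 0.0]
force: [-0.1, 0.3, -4.3]
finger_gap: 0.286
grip_force: 59.3
time: 21.15
ee_pos: [0.4688, 0.0486, 0.2858]
tool_rot: [-0.0, 0.126, 0.992, -0.0]
force: [0.4, 0.0, -3.8]
finger_gap: 0.286
grip_force: 59.7
time: 21.75
ee_pos: [0.4693, 0.0514, 0.2863]
tool_rot: [0.0, 0.125, 0.992, -0.0]
force: [0.1, -0.8, -3.6]
finger_gap: 0.285
grip_force: 59.7
[ 0.4179639  -0.70580677 -3.34385815] [-0.00083703  0.00061365 -0.00012749  0.00059876  0.00055934 -0.00207033]
```

View pics/f.png

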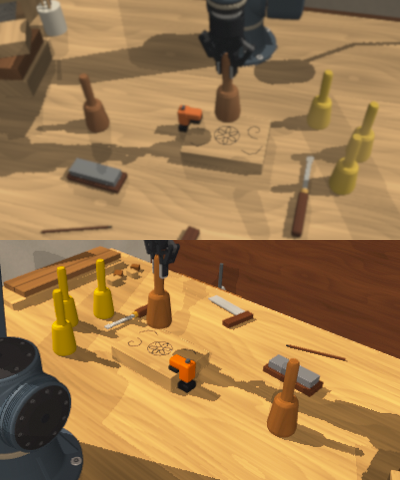

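The heavy mallet hangs upright over the rosette (top view: head at (228,105), rosette at (227,133) below it). The light one stands upright in its place and the bystanders are untouched, so I hand in.

```bash
python3 -c "
from cell import env
print(env.finish_job())"
```

```text
the job is handed in; nothing more can be done
None
```

The job is handed in: the heavier mallet (about 4.5 N felt, against about 2 N) is held upright about 8 cm above the rosette, and the lighter one stands back where it stood; the hand-in did not report a verdict.

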